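Line up the printed arm segments by height

ROBOT

A 6-joint arm with a two-finger parallel gripper is mounted at the origin on the work surface. World frame = base frame: x ahead of the robot, y to its left, z up, the work surface at z = 0. Lengths are in m, angles in rad, forces in N, time in s.
With the tool pointing down it reaches from about 0.35 to 0.775 m from the base axis. Payload 7.3 kg.
Tool frame: the origin (TCP) lies midway between the tips of the shut fingers; the grasp point (between the pads) lies 19 mm behind it; z points along the fingers, y is the line along which they close (so a half turn about z gives the same grasp; the last joint's range is limited). The gripper opens to 92 mm and grips with 3 to 60 N. Pads are 19 mm wide; open, the fingers measure 130 mm over their backs; the gripper's body (75 mm by 190 mm) begins 47 mm behind the grasp point.
Start: joints at [-1.368, 0.342, 1.524, -0, 1.275, -0.146], TCP at [0.179, -0.493, 0.227] pointing down, gripper open.
Joint ranges: [-2.53, 2.53], [-0.77, 2.02], [0.04, 2.7], [-1, 4.14], [0.28, 2.66], [-3.11, 3.11]. Speed limits (rad/s): [2.57, 2.57, 3.14, 3.14, 3.14, 3.14].

INTERFACE

Orientations are given as a 3x3 rotation matrix whose columns are the frame's x, y, z axes.
In Python, from bench import read_state, capture, get_calibration, job_done gives the robot as it stands. The module is installed in compiled form; this text tells all that it offers.
- The arm moves only by the tool jog_arm, never from a script. Its argument "increments" is a list of rows, each a list of 3 entries, a list of its own where there are three numbers: the shift along the tool's x, y, z in fractions of the full range, 1 being 50 cm, then the turn about the tool's z in fractions of the full range, 1 being pi/2 rad, then the finger opening in cm, from 0 to 9.18. A call has exactly 5 rows; each row is the pose to reach, as a shift and turn from the pose commanded when the call began, along the tool's axes at that moment; what a row does not reach only later rows make up. A row lasts 1/10 s, in which the tool goes at most 50 mm and 8.59 degrees, less where a joint would pass 70% of its speed; a pose out of reach is approached as far as the arm can. No shift or turn number may pass 1 either way. A call with a gripper value outside its range is refused whole. The fingers move at their own pace and stop on an object; "force" is the grip in N (left out, the last holds). Time passes only in rows, so rows that repeat a pose let the fingers close, or fill a call up. It gives the time, the measured TCP pose, the force, the opening and the grip force at its end, in the units of the state.
- read_state(): the state, without advancing time (a new reading comes with each control period).
- capture(name): name is "scene" or "top" or "wrist"; returns the picture (480x640x3 uint8, blue, green, red); there is no depth.
- get_calibration(name): a dict with "K" (3x3 intrinsics, pixels), "dist" ([k1, k2, p1, p2, k3] as OpenCV has them; the pictures are not rectified), "rvec" (rotation vector, rad) and "tvec" (3), from world to camera coordinates, as OpenCV has them; the wrist camera has in their place "hand_eye" (4x4, takes a point from camera to tool coordinates, whose origin is the TCP and whose axes are the flange's). Camera axes: x right, y down, z forward; pixel columns grow to the right and rows downward; lengths in m; the calibration is good to about 2 mm. A picture is of the moment at which its call begins: read the wrist's pose just before it. get_calibration takes no time and is no camera call.
- job_done(): hands the job in; it is judged then, once.
The state is a dict: "t": time; "qpos": joint angles; "joint_vel": joint speeds; "effort": joint torques, N m; "tcp_pos": TCP position; "orientation": TCP orientation; "contact_force": force on the tool from outside, world axes, zero at the start; "wrist_torque": the same for the moment, N m; "opening": finger opening in m; "grasp_force": force on a finger pad.
Only numpy, scipy, OpenCV 4.12 (cv2) and the standard library are available. Lean on these libraries where they do the work, as an engineer would, in place of code of your own. Each camera call takes 0.05 s, during which the arm holds its last target. There are 200 camera calls.

TASK

Get the printed arm segments ready for assembly: stand all four upright on the grey pads, one centred on each pad, in order of height, with the tallest on the pad next to the white truss base and the shortest at the other end of the row. Never let a segment fall over.

Things in the scene. Friction and masses are not known exactly. Their poses are not given: they have to be found in the camera images.
- segment_w: the shortest of four loose white 3D-printed arm segments alike but for height: 62 mm in all, 45 to 135 g, standing. Square white foot 42 x 42 x 5 mm, white cheeks 31 mm wide, black motor block on top 32 x 32 x 28 mm (its top at 58 mm), on it a white disc 20 mm across, 4 mm high. Origin: centre of the foot's underside, z up, x and y along the sides of foot and motor. Any yaw.
- segment_x: the second shortest of four loose white 3D-printed arm segments alike but for height: 84 mm in all, 45 to 135 g, standing. Square white foot 42 x 42 x 5 mm, white cheeks 31 mm wide, black motor block on top 32 x 32 x 28 mm (its top at 80 mm), on it a white disc 20 mm across, 4 mm high. Origin: centre of the foot's underside, z up, x and y along the sides of foot and motor. Any yaw.
- segment_y: the second tallest of four loose white 3D-printed arm segments alike but for height: 106 mm in all, 45 to 135 g, standing. Square white foot 42 x 42 x 5 mm, white cheeks 31 mm wide, black motor block on top 32 x 32 x 28 mm (its top at 102 mm), on it a white disc 20 mm across, 4 mm high. Origin: centre of the foot's underside, z up, x and y along the sides of foot and motor. Any yaw.
- segment_z: the tallest of four loose white 3D-printed arm segments alike but for height: 128 mm in all, 45 to 135 g, standing. Square white foot 42 x 42 x 5 mm, white cheeks 31 mm wide, black motor block on top 32 x 32 x 28 mm (its top at 124 mm), on it a white disc 20 mm across, 4 mm high. Origin: centre of the foot's underside, z up, x and y along the sides of foot and motor. Any yaw.
- pad_a: one of four identical grey square pads, 60 x 60 mm and 3 mm thick, fixed in a row 90 mm apart on the black strip; which letter lies where in the row changes. Origin at the centre of its underside, on the strip; its top is 3 mm above that and 7 mm above the desk. x across the row, y along it.
- pad_b: one of four identical grey square pads, 60 x 60 mm and 3 mm thick, fixed in a row 90 mm apart on the black strip; which letter lies where in the row changes. Origin at the centre of its underside, on the strip; its top is 3 mm above that and 7 mm above the desk. x across the row, y along it.
- pad_c: one of four identical grey square pads, 60 x 60 mm and 3 mm thick, fixed in a row 90 mm apart on the black strip; which letter lies where in the row changes. Origin at the centre of its underside, on the strip; its top is 3 mm above that and 7 mm above the desk. x across the row, y along it.
- pad_d: one of four identical grey square pads, 60 x 60 mm and 3 mm thick, fixed in a row 90 mm apart on the black strip; which letter lies where in the row changes. Origin at the centre of its underside, on the strip; its top is 3 mm above that and 7 mm above the desk. x across the row, y along it.
- strip: fixed flat black strip 100 x 350 mm and 4 mm thick on the desk that carries the four pads in one row along its middle. Origin at the centre of its underside; y along the row, x across it, z up. Pad centres at y = -135, -45, 45 and 135 mm, x = 0.
- base: white printed truss bracket (the foot of the robot being built) 90 x 70 mm, 68 mm high, with a small green circuit board on top; fixed on the desk at one end of the row of pads, 250 mm from the strip's centre along y, at either end. At the other end lies an open black computer case 90 x 66 mm, 30 mm high. Origin at the centre of its underside.

How it is judged:
By the outcome, as a careful person would: the job done as asked, in the order asked, and still so for the second after the job is handed in, with the robot touching nothing.
It also fails if it takes over 99 s, if anything falls off the work surface, if the arm or the gripper's body presses on something with over 40 N, if the wrist force passes 120 N, or if a joint passes its speed limit or range.

## Working session

There is one attempt and no reset: what is moved stays moved. The work goes in short steps, Python scripts to look and compute and a tool call to move; the robot and the scene stay as the last step left them, time stands still between calls to the robot, and variables do not carry over. Pictures are saved under pics/ and viewed, at most 14 in all, crops included, and the job is handed in when it is done.

Besides the shell and the picture viewer there is one more tool, called after ">>>" as name([rows], argument=value, ...), one row to a line, values as JSON. jog_arm: Moves the arm, as the interface text tells. Its arguments: {"type":"object","properties":{"increments":{"type":"array"},"force":{"type":"number"}},"required":["increments"]}

```bash
mkdir -p pics
python3 - <<'E'
from bench import *
import cv2,numpy as np
s=read_state();print(s['t'],s['tcp_pos'],s['orientation'],s['opening'])
for n in("scene","top"):
    cv2.imwrite(f"pics/{n}0.png",capture(n))
for n in("scene","top","wrist"):print(n,get_calibration(n))
E
```

```text
0.0 [ 0.17934727 -0.49296828  0.22602603] [[ 9.39794630e-01  3.41739563e-01 -3.53598518e-04]
 [ 3.41739685e-01 -9.39793337e-01  1.57220754e-03]
 [ 2.04975986e-04 -1.59839085e-03 -9.99998702e-01]] 0.09153281551637549
scene {'K': array([[470.83903127,   0.        , 320.15047121],
       [  0.        , 470.83903127, 240.85934284],
       [  0.        ,   0.        ,   1.        ]]), 'dist': array([-0.00422949,  0.        ,  0.        ,  0.        ,  0.        ]), 'rvec': array([ 2.14671847,  1.12086423, -0.46275643]), 'tvec': array([-0.34626651, -0.285848  ,  1.25651918])}
top {'K': array([[442.58185401,   0.        , 320.71008262],
       [  0.        , 442.58185401, 244.64682186],
       [  0.        ,   0.        ,   1.        ]]), 'dist': array([0.03757732, 0.        , 0.        , 0.        , 0.        ]), 'rvec': array([ 2.09885433, -2.09722065,  0.25820439]), 'tvec': array([0.0229625 , 0.5621197 , 0.81913058])}
wrist {'K': array([[426.80274822,   0.        , 320.59364877],
       [  0.        , 426.80274822, 237.84045584],
       [  0.        ,   0.        ,   1.        ]]), 'dist': array([-0.09259884,  0.        ,  0.        ,  0.        ,  0.        ]), 'hand_eye': array([[ 9.20152620e-04, -9.67476749e-01, -2.52958285e-01,
         6.82021761e-02],
       [ 9.99999556e-01,  8.38782928e-04,  4.29514420e-04,
        -9.60484981e-04],
       [-2.03368123e-04, -2.52958568e-01,  9.67477091e-01,
        -1.57216537e-01],
       [ 0.00000000e+00,  0.00000000e+00,  0.00000000e+00,
         1.00000000e+00]])}
```

View pics/top0.png

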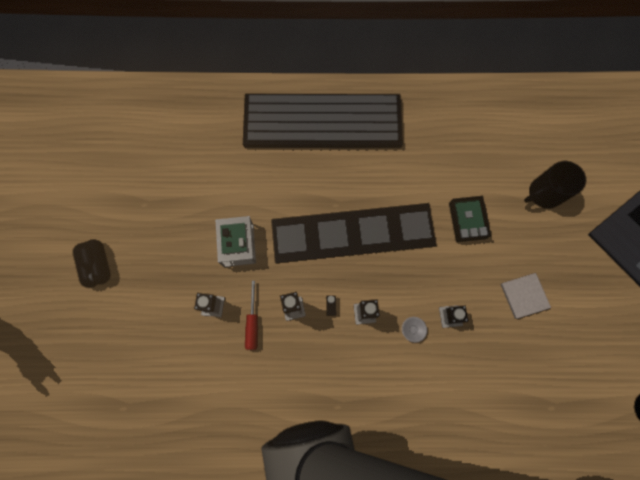

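View pics/scene0.png

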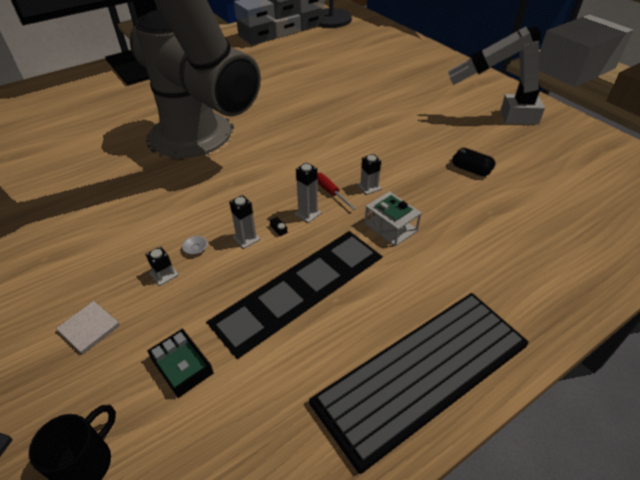

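Top view: segments at (205,302), (291,302), (369,309) and (458,315), pads from (291,238) to (416,226), truss base on the left at (235,240). Scene view: the same discs at about (371,158), (306,168), (239,203) and (158,254).

```bash
cat > h.py <<'E'
from bench import *
import cv2,numpy as np
def cam(n,s=None):
    c=get_calibration(n)
    if n!="wrist":
        R=cv2.Rodrigues(c['rvec'])[0]; return c,R.T,-R.T@c['tvec']
    T=np.eye(4);T[:3,:3]=s['orientation'];T[:3,3]=s['tcp_pos'];T=T@c['hand_eye']
    return c,T[:3,:3],T[:3,3]
def ray(cm,p):
    c,R,o=cm
    u=cv2.undistortPoints(np.float64(p).reshape(-1,1,2),c['K'],c['dist']).reshape(-1,2)
    d=np.c_[u,np.ones(len(u))]@R.T
    return o,d/np.linalg.norm(d,axis=1)[:,None]
def plane(cm,p,z):
    o,d=ray(cm,p); return o+d*((z-o[2])/d[:,2])[:,None]
def tri(rays):
    A=sum(np.eye(3)-np.outer(d,d) for o,d in rays); b=sum((np.eye(3)-np.outer(d,d))@o for o,d in rays)
    x=np.linalg.solve(A,b); return x,max(np.linalg.norm((x-o)-d*((x-o)@d)) for o,d in rays)
E
python3 - <<'E'
from h import *
T=cv2.imread("pics/top0.png");S=cv2.imread("pics/scene0.png")
ct,cs=cam("top"),cam("scene")
def blob(im,p,r):
    x,y=p;g=cv2.cvtColor(im,6)[y-r:y+r+1,x-r:x+r+1].astype(float)
    m=(g>0.5*(g.max()+g.min())).astype(np.uint8)
    n,l,st,c=cv2.connectedComponentsWithStats(m)
    k=min(range(1,n),key=lambda i:np.hypot(*(c[i]-r))); return c[k]+[x-r,y-r],st[k,4],g.max()
for a,b in zip([(203,302),(290,301),(371,309),(460,314)],[(371,158),(306,168),(239,202),(155,254)]):
    p,q=blob(T,a,6),blob(S,b,6)
    rt,rs=ray(ct,p[0]),ray(cs,q[0])
    print(p,q,tri([(rt[0],rt[1][0]),(rs[0],rs[1][0])]))
g=cv2.cvtColor(T,6)
# pads: grey inside strip
roi=g[200:270,270:440]
hsv=cv2.cvtColor(T,40)[200:270,270:440]
print(roi[38,10:40])
m=((roi>55)&(hsv[...,1]<60)).astype(np.uint8)
n,l,st,c=cv2.connectedComponentsWithStats(m)
for i in range(1,n):
    if st[i,4]>200:print(c[i]+[270,200],st[i,4],plane(ct,c[i]+[270,200],.007))
cr=lambda im,x,y,w,h,k:cv2.resize(im[y:y+h,x:x+w],None,fx=k,fy=k,interpolation=2)
cv2.imwrite("pics/c0.png",np.vstack([cr(T,185,200,300,130,2.6),cr(S,130,140,300,90,2.6)]))
E
```

```text
(array([202.58695652, 301.15217391]), np.int32(92), np.float64(135.0)) (array([371.2244898 , 155.46938776]), np.int32(98), np.float64(137.0)) (array([0.44744798, 0.2469952 , 0.0890356 ]), np.float64(0.0010430224769209717))
(array([289.54368932, 301.30097087]), np.int32(103), np.float64(125.0)) (array([306.        , 165.36170213]), np.int32(94), np.float64(138.0)) (array([0.44222227, 0.08057012, 0.13087145]), np.float64(0.0008351068421800818))
(array([370.04081633, 307.95918367]), np.int32(98), np.float64(121.0)) (array([238.89156627, 199.55421687]), np.int32(83), np.float64(137.0)) (array([ 0.43231404, -0.06724422,  0.10768939]), np.float64(1.40354002609951e-05))
(array([459.18478261, 313.42391304]), np.int32(92), np.float64(120.0)) (array([155.12, 252.13]), np.int32(100), np.float64(136.0)) (array([ 0.42650472, -0.24439334,  0.06384789]), np.float64(0.00012242906512914962))
[76 75 75 75 75 75 74 75 74 75 75 74 75 74 75 74 74 73 74 73 73 72 73 73
 70 52 34 32 32 31]
[414.98344828 225.3062069 ] 725 [[ 0.62012006 -0.18110721  0.007     ]]
[373.58995816 229.54532775] 717 [[ 0.61046953 -0.09128754  0.007     ]]
[332.30674003 233.87482806] 727 [[ 0.60063666 -0.002013    0.007     ]]
[290.79291553 238.16893733] 734 [[0.59092148 0.08726681 0.007     ]]
```

View pics/c0.png

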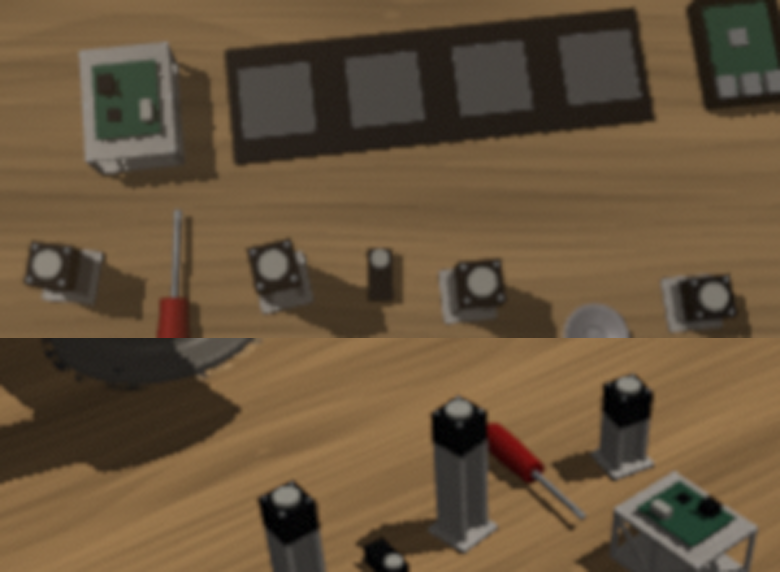

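Top half of the crop: four pads in a row between the base (left) and the black case (right). The discs triangulate to heights of 89, 131, 108 and 64 mm, so left to right the segments are x, z, y, w. Targets: z→(0.591,0.087), y→(0.601,-0.002), x→(0.610,-0.091), w→(0.620,-0.181). I'll start with w and refine with the wrist camera.

```bash
cat >> h.py <<'E'
def go(p,psi=None):
    s=read_state();R=s['orientation'];d=R.T@(np.array(p)-s['tcp_pos'])*100
    cur=np.arctan2(R[1,0],R[0,0]); t=0 if psi is None else (cur-psi+np.pi)%(2*np.pi)-np.pi
    print("go",np.round(d,2),"turn",round(t,3),"t",round(s['t'],2),"tcp",np.round(s['tcp_pos'],4),"psi",round(cur,4),"F",np.round(s['contact_force'],1),"open",round(s['opening'],4),"g",round(s['grasp_force'],1))
E
python3 - <<'E'
from h import *
S=cv2.imread("pics/scene0.png");T=cv2.imread("pics/top0.png")
ct,cs=cam("top"),cam("scene")
from itertools import count
P=[]
for im,cm in((S,cs),(T,ct)):
    hsv=cv2.cvtColor(im,40);m=((hsv[...,1]<60)&(hsv[...,2]>55)&(hsv[...,2]<110)).astype(np.uint8)
    n,l,st,c=cv2.connectedComponentsWithStats(m)
    P.append([c[i] for i in range(1,n) if 500<st[i,4]<2500 and .5<plane(cm,c[i],.007)[0][0]<.7 and abs(plane(cm,c[i],.007)[0][1]+.05)<.17])
for q in P[0]:
  w=plane(cs,q,.007)[0]
  for p in P[1]:
    if np.hypot(*(plane(ct,p,.007)[0]-w)[:2])<.02:
      a,b=ray(cs,q),ray(ct,p);print(w,tri([(a[0],a[1][0]),(b[0],b[1][0])]))
go([.4265,-.244,.20],1.679)
E
```

```text
[0.59245904 0.08751115 0.007     ] (array([0.59145743, 0.08780923, 0.00580767]), np.float64(0.00042857723465970196))
[ 0.60223281 -0.0018039   0.007     ] (array([ 0.60115987, -0.00162647,  0.00572403]), np.float64(0.00045409587188977534))
[ 0.61189454 -0.09140559  0.007     ] (array([ 0.61092169, -0.09134826,  0.00582451]), np.float64(0.00037996817723740125))
[ 0.62148533 -0.18063273  0.007     ] (array([ 0.62058134, -0.18090014,  0.00603013]), np.float64(0.0005317327847363888))
go [ 31.74 -14.96   2.64] turn -1.33 t 0.1 tcp [ 0.1794 -0.493   0.2261] psi 0.3488 F [-0.1  0.8 -0.6] open 0.0916 g 0.0
```

The manual's scale: shifts go in shares of 50 cm and turns go in shares of pi/2 rad. Converting my numbers, 31.8 cm / 50 = 0.636, -14.9 cm / 50 = -0.298, -1.33 rad / 1.5708 = -0.8467.

>>> jog_arm([
  [[0.636,-0.298,0.052],-0.8467,9.1],
  [[0.636,-0.298,0.052],-0.8467,9.1],
  [[0.636,-0.298,0.052],-0.8467,9.1],
  [[0.636,-0.298,0.052],-0.8467,9.1],
  [[0.636,-0.298,0.052],-0.8467,9.1],
])

```text
t: 0.6
tcp_pos: [0.3564, -0.3151, 0.208]
orientation: [[0.45, 0.893, -0.0], [0.893, -0.45, 0.0], [0.0, -0.0, -1.0]]
contact_force: [0.6, -0.2, 0.7]
opening: 0.0912
grasp_force: 0.0
```

Run:
```python
from h import *
go([.4265,-.244,.20],1.679)
```

```text
go [9.51 3.06 0.8 ] turn -0.574 t 0.6 tcp [ 0.3564 -0.3151  0.208 ] psi 1.1045 F [ 0.6 -0.2  0.7] open 0.0912 g 0.0
```

Converted, 9.5 cm / 50 = 0.19, 3.1 cm / 50 = 0.062, -0.574 rad / 1.5708 = -0.3654.

>>> jog_arm([
  [[0.19,0.062,0.016],-0.3654,9.1],
  [[0.19,0.062,0.016],-0.3654,9.1],
  [[0.19,0.062,0.016],-0.3654,9.1],
  [[0.19,0.062,0.016],-0.3654,9.1],
  [[0.19,0.062,0.016],-0.3654,9.1],
])

```text
t: 1.1
tcp_pos: [0.4264, -0.2457, 0.1999]
orientation: [[-0.104, 0.995, -0.001], [0.995, 0.104, 0.0], [0.0, -0.001, -1.0]]
contact_force: [0.6, 0.4, -0.7]
opening: 0.0911
grasp_force: 0.0
```

Run:
```python
from h import *
go([.4265,-.244,.20],1.679)
cv2.imwrite("pics/w0.png",capture("wrist"))
s=read_state();c,R,o=cam("wrist",s);K=c['K']
q=R.T@(np.array([.4265,-.244,.062])-o);print(K@(q/q[2]))
```

```text
go [ 0.17  0.03 -0.01] turn -0.004 t 1.1 tcp [ 0.4264 -0.2457  0.1999] psi 1.6751 F [ 0.6  0.4 -0.7] open 0.0911 g 0.0
[321.03232696 223.70674364   1.        ]
```

View pics/w0.png

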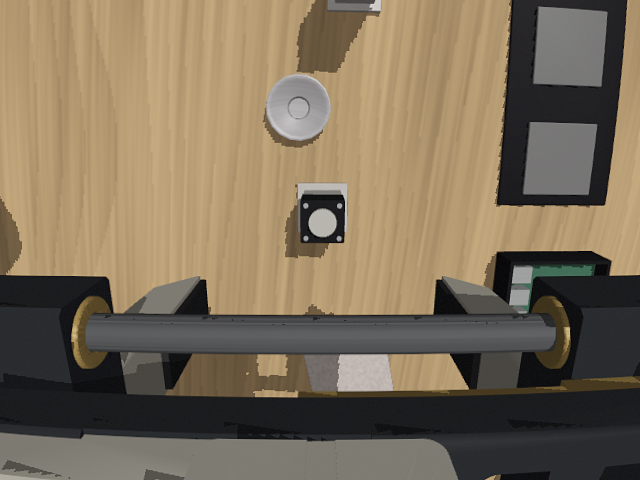

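The wrist view shows w's disc at about (322,222) with four screw dots around it, and P4 and P3 at the right, near (560,158) and (570,47). The screw dots give the yaw.

```bash
cat >> h.py <<'E'
def seg(im,s,p,H,rad=45):
    "disc centre and yaw of a segment near p, height H, in a wrist picture"
    cm=cam("wrist",s);c=cm[0];q=cm[1].T@(np.array([p[0],p[1],H])-cm[2])
    u=cv2.projectPoints(q.reshape(1,3),np.zeros(3),np.zeros(3),c['K'],c['dist'])[0].ravel()
    x0,y0=max(int(u[0])-rad,0),max(int(u[1])-rad,0);w=im[y0:y0+2*rad,x0:x0+2*rad];g=cv2.cvtColor(w,6);hs=cv2.cvtColor(w,40)
    m=((g>90)&(hs[...,1]<70)).astype(np.uint8)
    n,l,st,ce=cv2.connectedComponentsWithStats(m)
    L=[(st[i],ce[i]+[x0,y0]) for i in range(1,n)]
    disc=[a for a in L if a[0][4]>150 and .8<a[0][2]/a[0][3]<1.25 and a[0][4]/(a[0][2]*a[0][3])>.7]
    k=min(disc,key=lambda a:np.hypot(*(a[1]-u)))
    D=plane(cm,k[1],H)[0]
    scale=np.sqrt(4*k[0][4]/np.pi)
    b=[plane(cm,a[1],H-.004)[0] for a in L if 3<a[0][4]<.2*k[0][4] and .7*scale/2<np.hypot(*(a[1]-k[1]))<2.6*scale/2]
    r=[(round(float(np.hypot(*(x-D)[:2]))*1e3,1),np.arctan2(*(x-D)[1::-1])) for x in b]
    B=np.mean(b,axis=0) if b else None
    yaw=np.angle(np.mean([np.exp(4j*(a-np.pi/4)) for _,a in r]))/4 if r else None
    Z=np.linalg.norm(D-cm[2]);print("disc px",k[1].round(1),"D",D.round(4),"dia mm",round(scale/c['K'][0,0]*(cm[1].T@(D-cm[2]))[2]*1e3,1),"bolts",len(b),[x[0] for x in r],"boltcentre",B,"yaw mod90",yaw)
    return D,yaw,k[1]
E
python3 - <<'E'
from h import *
im=cv2.imread("pics/w0.png");s=read_state()
D,y,_=seg(im,s,[.4265,-.244],.062)
psi=1.679; k=round((psi-y)/(np.pi/2)); print(y+k*np.pi/2)
go([D[0],D[1],.1],y+k*np.pi/2)
# pads
cm=cam("wrist",s);hs=cv2.cvtColor(im,40);m=((hs[...,1]<40)&(hs[...,2]>80)&(hs[...,2]<150)).astype(np.uint8)
n,l,st,c=cv2.connectedComponentsWithStats(m)
for i in range(1,n):
    if 3000<st[i,4]<8000 and c[i][0]>480 and c[i][1]<230: print(c[i],st[i],plane(cm,c[i],.007)[0])
E
```

```text
disc px [322.1 222.4] D [ 0.4272 -0.243   0.062 ] dia mm 20.2 bolts 4 [16.7, 16.7, 17.3, 17.4] boltcentre [ 0.42721244 -0.24345315  0.058     ] yaw mod90 0.10088543927927335
1.6716817660741699
go [0.29 0.13 9.99] turn -0.001 t 1.15 tcp [ 0.4262 -0.246   0.1999] psi 1.6705 F [ 0.2  0.4 -1. ] open 0.0907 g 0.0
[569.68846227  46.38775898] [ 533    6   74   81 5261] [ 0.61083247 -0.09126688  0.007     ]
[559.28346952 158.15545778] [ 523  122   74   73 4773] [ 0.62024697 -0.18006843  0.007     ]
```

Converted, 17.4 cm / 50 = 0.348, 4.5 cm / 50 = 0.09.

>>> jog_arm([
  [[0.006,0.002,0.09],0,9.1],
  [[0.006,0.002,0.18],0,9.1],
  [[0.006,0.002,0.26],0,9.1],
  [[0.006,0.002,0.32],0,9.1],
  [[0.006,0.002,0.348],0,9.1],
])

```text
t: 1.65
tcp_pos: [0.4252, -0.2426, 0.0235]
orientation: [[-0.097, 0.995, -0.004], [0.995, 0.097, 0.003], [0.003, -0.003, -1.0]]
contact_force: [-0.4, 0.1, 0.6]
opening: 0.091
grasp_force: 0.0
```

>>> jog_arm([
  [[0,0,0],0,5],
  [[0,0,0],0,2.5],
  [[0,0,0],0,2.5],
  [[0,0,0],0,2.5],
  [[0,0,0],0,2.5],
], force=20)

```text
t: 2.15
tcp_pos: [0.4273, -0.2436, 0.0271]
orientation: [[-0.101, 0.995, 0.001], [0.995, 0.101, -0.001], [-0.001, 0.001, -1.0]]
contact_force: [-0.7, 0.8, 0.4]
opening: 0.0558
grasp_force: 0.0
```

Run:
```python
from h import *
go([.4272,-.243,.025],1.6717)
```

```text
go [ 0.06 -0.01  0.21] turn 0.001 t 2.15 tcp [ 0.4273 -0.2436  0.0271] psi 1.6724 F [-0.7  0.8  0.4] open 0.0558 g 0.0
```

Converted, 0.2 cm / 50 = 0.004.

>>> jog_arm([
  [[0,0,0.004],0,2.5],
  [[0,0,0.004],0,2.5],
  [[0,0,0.004],0,2.5],
  [[0,0,0.004],0,2.5],
  [[0,0,0.004],0,2.5],
], force=20)

```text
t: 2.65
tcp_pos: [0.427, -0.2432, 0.0242]
orientation: [[-0.102, 0.995, -0.0], [0.995, 0.102, 0.0], [0.0, -0.0, -1.0]]
contact_force: [-0.5, 0.7, 0.0]
opening: 0.032
grasp_force: 20.0
```

Run:
```python
from h import *
go([.62045,-.1804,.0825],1.679)
```

```text
go [ 4.27 19.89 -5.83] turn -0.006 t 2.65 tcp [ 0.427  -0.2432  0.0242] psi 1.6728 F [-0.5  0.7  0. ] open 0.032 g 20.0
```

Converted, 11 cm / 50 = 0.22, 7.5 cm / 50 = 0.15.

>>> jog_arm([
  [[0,0,-0.05],0,2.5],
  [[0,0.02,-0.11],0,2.5],
  [[0.016,0.08,-0.12],0,2.5],
  [[0.032,0.15,-0.12],0,2.5],
  [[0.048,0.22,-0.12],0,2.5],
])

```text
t: 3.15
tcp_pos: [0.5351, -0.2079, 0.0848]
orientation: [[-0.101, 0.995, 0.001], [0.995, 0.101, -0.0], [-0.001, 0.001, -1.0]]
contact_force: [-0.6, -0.8, -0.4]
opening: 0.0322
grasp_force: 20.0
```

Run:
```python
from h import *
go([.62045,-.1804,.0825],1.679)
```

```text
go [1.87 8.77 0.23] turn -0.007 t 3.15 tcp [ 0.5351 -0.2079  0.0848] psi 1.672 F [-0.6 -0.8 -0.4] open 0.0322 g 20.0
```

Converted, 8.85 cm / 50 = 0.177, 1.87 cm / 50 = 0.0374, -0.006 rad / 1.5708 = -0.0038.

>>> jog_arm([
  [[0.014,0.064,0],-0.0038,2.5],
  [[0.026,0.12,0],-0.0038,2.5],
  [[0.034,0.16,0],-0.0038,2.5],
  [[0.0374,0.177,0],-0.0038,2.5],
  [[0.0374,0.177,0.02],-0.0038,2.5],
])

```text
t: 3.65
tcp_pos: [0.6213, -0.1805, 0.0748]
orientation: [[-0.109, 0.994, 0.002], [0.994, 0.109, -0.001], [-0.001, 0.002, -1.0]]
contact_force: [-0.3, -0.8, 0.2]
opening: 0.0319
grasp_force: 20.0
```

Run:
```python
from h import *
go([.62045,-.1804,.032],1.679)
```

```text
go [ 0.03 -0.09  4.28] turn 0.001 t 3.65 tcp [ 0.6213 -0.1805  0.0748] psi 1.6798 F [-0.3 -0.8  0.2] open 0.0319 g 20.0
```

Converted, 4.25 cm / 50 = 0.085, 4.1 cm / 50 = 0.082.

>>> jog_arm([
  [[0,-0.001,0.03],0,2.5],
  [[0,-0.001,0.056],0,2.5],
  [[0,-0.001,0.074],0,2.5],
  [[0,-0.001,0.082],0,2.5],
  [[0,-0.001,0.085],0,2.5],
])

```text
t: 4.15
tcp_pos: [0.6192, -0.1808, 0.0313]
orientation: [[-0.107, 0.994, -0.001], [0.994, 0.107, 0.0], [0.0, -0.001, -1.0]]
contact_force: [-0.3, -0.1, 1.9]
opening: 0.0318
grasp_force: 20.0
```

Converted, 0.1 cm / 50 = 0.002.

>>> jog_arm([
  [[0,0,0.002],0,2.5],
  [[0,0,0.002],0,2.5],
  [[0,0,0.002],0,2.5],
  [[0,0,0.002],0,2.5],
  [[0,0,0.002],0,2.5],
])

```text
t: 4.65
tcp_pos: [0.62, -0.1808, 0.0313]
orientation: [[-0.108, 0.994, 0.001], [0.994, 0.108, -0.001], [-0.001, 0.001, -1.0]]
contact_force: [0.2, -0.2, 1.5]
opening: 0.032
grasp_force: 20.0
```

Run:
```python
from h import *
go([.62045,-.1804,.032],1.679)
```

```text
go [ 0.03  0.04 -0.07] turn -0.0 t 4.65 tcp [ 0.62   -0.1808  0.0313] psi 1.6788 F [ 0.2 -0.2  1.5] open 0.032 g 20.0
```

>>> jog_arm([
  [[0,0,0],0,6.5],
  [[0,0,0],0,6.5],
  [[0,0,0],0,6.5],
  [[0,0,0],0,6.5],
  [[0,0,0],0,6.5],
])

```text
t: 5.15
tcp_pos: [0.6195, -0.1806, 0.0307]
orientation: [[-0.108, 0.994, -0.0], [0.994, 0.108, 0.0], [0.0, -0.0, -1.0]]
contact_force: [-0.7, -1.0, 0.7]
opening: 0.0635
grasp_force: 0.0
```

Converted, -21 cm / 50 = -0.42, -16 cm / 50 = -0.32.

>>> jog_arm([
  [[0,0,-0.04],0,6.5],
  [[0,0,-0.12],0,6.5],
  [[0,0,-0.22],0,6.5],
  [[0,0,-0.32],0,6.5],
  [[0,0,-0.42],0,6.5],
])

```text
t: 5.65
tcp_pos: [0.6192, -0.1804, 0.2428]
orientation: [[-0.108, 0.994, -0.0], [0.994, 0.108, -0.0], [-0.0, -0.0, -1.0]]
contact_force: [1.9, -0.8, -0.8]
opening: 0.0651
grasp_force: 0.0
```

Run:
```python
from h import *
go([.432,-.067,.25],1.679)
s=read_state();im=capture("wrist")
seg(im,s,[.6205,-.1804],.069)
```

```text
go [ 13.3  -17.39  -0.72] turn -0.0 t 5.65 tcp [ 0.6192 -0.1804  0.2428] psi 1.6788 F [ 1.9 -0.8 -0.8] open 0.0651 g 0.0
disc px [321.7 215.9] D [ 0.6203 -0.1802  0.069 ] dia mm 20.6 bolts 4 [16.7, 16.6, 17.3, 17.2] boltcentre [ 0.62033509 -0.18062564  0.065     ] yaw mod90 0.10948110545423978
```

w stands centred on P4, at (0.6203,-0.1804) and squared up. Next is y.

Converted, -17.4 cm / 50 = -0.348, 13.3 cm / 50 = 0.266.

>>> jog_arm([
  [[0.266,-0.348,-0.014],0,6.5],
  [[0.266,-0.348,-0.014],0,6.5],
  [[0.266,-0.348,-0.014],0,6.5],
  [[0.266,-0.348,-0.014],0,6.5],
  [[0.266,-0.348,-0.014],0,6.5],
])

```text
t: 6.2
tcp_pos: [0.4286, -0.065, 0.2478]
orientation: [[-0.109, 0.994, -0.001], [0.994, 0.109, 0.001], [0.001, -0.001, -1.0]]
contact_force: [-0.0, -0.9, 0.2]
opening: 0.0653
grasp_force: 0.0
```

>>> jog_arm([
  [[0,0,0],0,6.5],
  [[0,0,0],0,6.5],
  [[0,0,0],0,6.5],
  [[0,0,0],0,6.5],
  [[0,0,0],0,6.5],
])

```text
t: 6.7
tcp_pos: [0.4328, -0.0675, 0.2473]
orientation: [[-0.107, 0.994, -0.001], [0.994, 0.107, 0.0], [0.0, -0.001, -1.0]]
contact_force: [-0.4, -1.1, -1.0]
opening: 0.0648
grasp_force: 0.0
```

Run:
```python
from h import *
s=read_state();im=capture("wrist")
D,y,_=seg(im,s,[.432,-.067],.106)
k=round((1.679-y)/(np.pi/2)); print(y+k*np.pi/2)
go([D[0],D[1],.069],y+k*np.pi/2)
cv2.imwrite("pics/w1.png",im)
```

```text
disc px [321.8 222.1] D [ 0.4335 -0.0651  0.106 ] dia mm 20.5 bolts 4 [16.7, 16.8, 17.4, 17.2] boltcentre [ 0.43357286 -0.0654318   0.102     ] yaw mod90 0.09588985325066654
1.666686180045563
go [ 0.23  0.12 17.84] turn 0.012 t 6.75 tcp [ 0.4327 -0.0675  0.2474] psi 1.6783 F [ 0.   0.  -0.4] open 0.0652 g 0.0
```

View pics/w1.png

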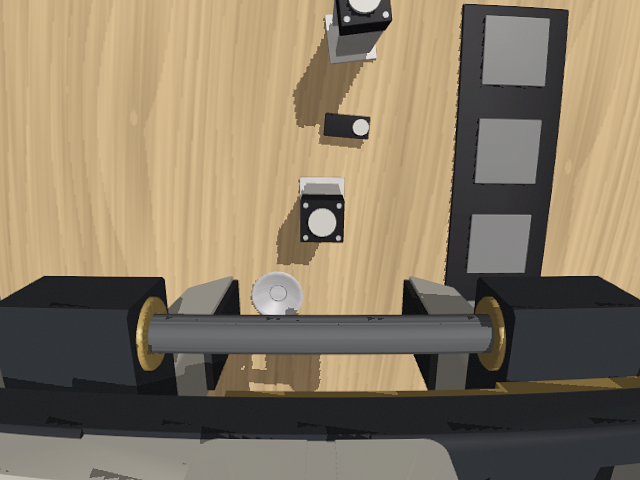

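The wrist view shows y's disc at (322,222) with clear space on both sides for the fingers. P1 to P3 are at the right, and the loose black part at (347,126) is out of the way. I'll descend and grip.

Converted, 17.8 cm / 50 = 0.356, 16 cm / 50 = 0.32, 0.012 rad / 1.5708 = 0.0076.

>>> jog_arm([
  [[0.004,0.002,0.08],0.0076,6.5],
  [[0.004,0.002,0.17],0.0076,6.5],
  [[0.004,0.002,0.26],0.0076,6.5],
  [[0.004,0.002,0.32],0.0076,6.5],
  [[0.004,0.002,0.356],0.0076,6.5],
])

```text
t: 7.25
tcp_pos: [0.4319, -0.0648, 0.0672]
orientation: [[-0.096, 0.995, -0.004], [0.995, 0.096, 0.001], [0.001, -0.004, -1.0]]
contact_force: [-0.1, 0.0, 0.9]
opening: 0.0651
grasp_force: 0.0
```

>>> jog_arm([
  [[0,0,0],0,5],
  [[0,0,0],0,2.5],
  [[0,0,0],0,2.5],
  [[0,0,0],0,2.5],
  [[0,0,0],0,2.5],
], force=25)

```text
t: 7.75
tcp_pos: [0.4336, -0.0652, 0.0706]
orientation: [[-0.096, 0.995, 0.002], [0.995, 0.096, -0.001], [-0.001, 0.002, -1.0]]
contact_force: [-1.5, 0.6, 2.9]
opening: 0.0321
grasp_force: 25.0
```

>>> jog_arm([
  [[0,0,0],0,2.5],
  [[0,0,0],0,2.5],
  [[0,0,0],0,2.5],
  [[0,0,0],0,2.5],
  [[0,0,0],0,2.5],
])

```text
t: 8.25
tcp_pos: [0.4336, -0.0652, 0.0706]
orientation: [[-0.096, 0.995, 0.002], [0.995, 0.096, -0.001], [-0.001, 0.002, -1.0]]
contact_force: [-1.8, -0.0, 6.5]
opening: 0.0317
grasp_force: 25.0
```

Run:
```python
from h import *
go([.601,-.0018,.127],1.679)
```

```text
go [ 4.7  17.28 -5.61] turn -0.012 t 8.25 tcp [ 0.4336 -0.0652  0.0706] psi 1.6668 F [-1.8 -0.   6.5] open 0.0317 g 25.0
```

Converted, 9 cm / 50 = 0.18, 6 cm / 50 = 0.12.

>>> jog_arm([
  [[0,0,-0.04],0,2.5],
  [[0,0.01,-0.09],0,2.5],
  [[0.012,0.06,-0.11],0,2.5],
  [[0.03,0.12,-0.11],0,2.5],
  [[0.048,0.18,-0.11],0,2.5],
])

```text
t: 8.75
tcp_pos: [0.5214, -0.0322, 0.1256]
orientation: [[-0.095, 0.995, 0.001], [0.995, 0.095, -0.0], [-0.001, 0.001, -1.0]]
contact_force: [-0.0, -0.6, -1.7]
opening: 0.0316
grasp_force: 25.0
```

Converted, 8.25 cm / 50 = 0.165, 7.3 cm / 50 = 0.146, -0.012 rad / 1.5708 = -0.0076.

>>> jog_arm([
  [[0.016,0.056,0],-0.0076,2.5],
  [[0.03,0.106,0],-0.0076,2.5],
  [[0.04,0.146,0],-0.0076,2.5],
  [[0.046,0.165,0],-0.0076,2.5],
  [[0.046,0.165,0],-0.0076,2.5],
])

```text
t: 9.25
tcp_pos: [0.6006, -0.0013, 0.1243]
orientation: [[-0.109, 0.994, -0.0], [0.994, 0.109, -0.0], [-0.0, -0.0, -1.0]]
contact_force: [-0.4, -0.9, -0.4]
opening: 0.0317
grasp_force: 25.0
```

Run:
```python
from h import *
go([.601,-.0018,.0776],1.679)
```

```text
go [-0.05  0.04  4.67] turn 0.001 t 9.25 tcp [ 0.6006 -0.0013  0.1243] psi 1.6796 F [-0.4 -0.9 -0.4] open 0.0317 g 25.0
```

>>> jog_arm([
  [[-0.001,0.001,0.03],0,2.5],
  [[-0.001,0.001,0.06],0,2.5],
  [[-0.001,0.001,0.08],0,2.5],
  [[-0.001,0.001,0.09],0,2.5],
  [[-0.001,0.001,0.093],0,2.5],
])

```text
t: 9.75
tcp_pos: [0.6003, -0.0024, 0.0779]
orientation: [[-0.108, 0.994, -0.001], [0.994, 0.108, -0.0], [0.0, -0.001, -1.0]]
contact_force: [0.2, 0.3, -0.6]
opening: 0.032
grasp_force: 25.0
```

>>> jog_arm([
  [[0,0,0.001],0,2.5],
  [[0,0,0.001],0,2.5],
  [[0,0,0.001],0,2.5],
  [[0,0,0.001],0,2.5],
  [[0,0,0.001],0,2.5],
])

```text
t: 10.25
tcp_pos: [0.6009, -0.0021, 0.078]
orientation: [[-0.108, 0.994, 0.0], [0.994, 0.108, -0.0], [-0.0, 0.0, -1.0]]
contact_force: [-0.2, -0.4, -0.6]
opening: 0.0319
grasp_force: 25.0
```

Converted, 0.1 cm / 50 = 0.002, 0.05 cm / 50 = 0.001.

>>> jog_arm([
  [[0,0,0.001],0,2.5],
  [[0,0,0.002],0,2.5],
  [[0,0,0.002],0,2.5],
  [[0,0,0.002],0,2.5],
  [[0,0,0.002],0,2.5],
])

```text
t: 10.75
tcp_pos: [0.6009, -0.0021, 0.0777]
orientation: [[-0.108, 0.994, 0.001], [0.994, 0.108, -0.0], [-0.0, 0.001, -1.0]]
contact_force: [-2.5, 0.6, 5.1]
opening: 0.0317
grasp_force: 25.0
```

>>> jog_arm([
  [[0,0,0],0,6.5],
  [[0,0,0],0,6.5],
  [[0,0,0],0,6.5],
  [[0,0,0],0,6.5],
  [[0,0,0],0,6.5],
])

```text
t: 11.25
tcp_pos: [0.6008, -0.0022, 0.0766]
orientation: [[-0.108, 0.994, -0.0], [0.994, 0.108, -0.0], [-0.0, -0.0, -1.0]]
contact_force: [-0.9, 0.6, -0.6]
opening: 0.0642
grasp_force: 0.0
```

Converted, -19 cm / 50 = -0.38, -16 cm / 50 = -0.32.

>>> jog_arm([
  [[0,0,-0.04],0,6.5],
  [[0,0,-0.12],0,6.5],
  [[0,0,-0.22],0,6.5],
  [[0,0,-0.32],0,6.5],
  [[0,0,-0.38],0,6.5],
])

```text
t: 11.75
tcp_pos: [0.6017, -0.0022, 0.2713]
orientation: [[-0.108, 0.994, 0.006], [0.994, 0.108, -0.001], [-0.001, 0.006, -1.0]]
contact_force: [0.1, 0.0, -0.1]
opening: 0.0649
grasp_force: 0.0
```

Run:
```python
from h import *
go([.442,.081,.27],1.679)
s=read_state();im=capture("wrist")
seg(im,s,[.601,-.0018],.113)
```

```text
go [  9.99 -14.98   0.03] turn -0.0 t 11.75 tcp [ 0.6017 -0.0022  0.2713] psi 1.6788 F [ 0.1  0.  -0.1] open 0.0649 g 0.0
disc px [318.1 219.5] D [ 0.6009 -0.0019  0.113 ] dia mm 20.7 bolts 4 [16.8, 16.7, 17.2, 17.2] boltcentre [ 0.6008818  -0.00230095  0.109     ] yaw mod90 0.10853886899355308
```

y is centred on P2. Next is z.

Converted, -15 cm / 50 = -0.3, 10 cm / 50 = 0.2.

>>> jog_arm([
  [[0.2,-0.3,0],0,6.5],
  [[0.2,-0.3,0],0,6.5],
  [[0.2,-0.3,0],0,6.5],
  [[0.2,-0.3,0],0,6.5],
  [[0.2,-0.3,0],0,6.5],
])

```text
t: 12.3
tcp_pos: [0.4378, 0.0826, 0.2671]
orientation: [[-0.11, 0.994, -0.001], [0.994, 0.11, 0.0], [0.0, -0.001, -1.0]]
contact_force: [-0.2, -0.1, 0.5]
opening: 0.065
grasp_force: 0.0
```

>>> jog_arm([
  [[0,0,0],0,6.5],
  [[0,0,0],0,6.5],
  [[0,0,0],0,6.5],
  [[0,0,0],0,6.5],
  [[0,0,0],0,6.5],
])

```text
t: 12.8
tcp_pos: [0.4413, 0.0808, 0.2664]
orientation: [[-0.107, 0.994, -0.001], [0.994, 0.107, -0.0], [-0.0, -0.001, -1.0]]
contact_force: [-0.2, -0.6, 0.2]
opening: 0.0649
grasp_force: 0.0
```

Run:
```python
from h import *
s=read_state();im=capture("wrist")
D,y,_=seg(im,s,[.442,.081],.128,60)
k=round((1.679-y)/(np.pi/2)); print(y+k*np.pi/2)
go([D[0],D[1],.0915],y+k*np.pi/2)
cv2.imwrite("pics/w2.png",im)
```

```text
disc px [323.4 224.1] D [0.4433 0.0825 0.128 ] dia mm 20.5 bolts 4 [16.6, 16.7, 17.2, 17.3] boltcentre [0.44334234 0.08208521 0.124     ] yaw mod90 0.2325289073652814
1.803325234160178
go [ 0.14  0.24 17.5 ] turn -0.125 t 12.85 tcp [0.4412 0.0809 0.2665] psi 1.6783 F [-0.2  0.1  0.3] open 0.065 g 0.0
```

Converted, 17.6 cm / 50 = 0.352, 0.14 cm / 50 = 0.0028, -0.125 rad / 1.5708 = -0.0796.

>>> jog_arm([
  [[0.0028,0.0044,0.07],-0.0796,6.5],
  [[0.0028,0.0044,0.16],-0.0796,6.5],
  [[0.0028,0.0044,0.25],-0.0796,6.5],
  [[0.0028,0.0044,0.32],-0.0796,6.5],
  [[0.0028,0.0044,0.352],-0.0796,6.5],
])

```text
t: 13.35
tcp_pos: [0.4411, 0.0826, 0.0878]
orientation: [[-0.231, 0.973, -0.005], [0.973, 0.231, -0.0], [0.001, -0.005, -1.0]]
contact_force: [0.7, 0.3, 0.4]
opening: 0.0654
grasp_force: 0.0
```

>>> jog_arm([
  [[0,0,0],0,5],
  [[0,0,0],0,2.5],
  [[0,0,0],0,2.5],
  [[0,0,0],0,2.5],
  [[0,0,0],0,2.5],
])

```text
t: 13.85
tcp_pos: [0.4435, 0.0827, 0.0916]
orientation: [[-0.231, 0.973, 0.002], [0.973, 0.231, -0.0], [-0.001, 0.002, -1.0]]
contact_force: [-0.7, -0.3, 5.1]
opening: 0.032
grasp_force: 25.0
```

>>> jog_arm([
  [[0,0,0],0,2.5],
  [[0,0,0],0,2.5],
  [[0,0,0],0,2.5],
  [[0,0,0],0,2.5],
  [[0,0,0],0,2.5],
])

```text
t: 14.35
tcp_pos: [0.4435, 0.0827, 0.0916]
orientation: [[-0.231, 0.973, 0.002], [0.973, 0.231, -0.0], [-0.0, 0.002, -1.0]]
contact_force: [-1.4, -0.4, 6.4]
opening: 0.0321
grasp_force: 25.0
```

Run:
```python
from h import *
go([.5915,.0875,.145],1.679)
```

```text
go [-2.96 14.52 -5.31] turn 0.125 t 14.35 tcp [0.4435 0.0827 0.0916] psi 1.8038 F [-1.4 -0.4  6.4] open 0.0321 g 25.0
```

Converted, 8.5 cm / 50 = 0.17, 5.5 cm / 50 = 0.11, 0.125 rad / 1.5708 = 0.0796.

>>> jog_arm([
  [[0,0,-0.04],0,2.5],
  [[0,0.01,-0.09],0,2.5],
  [[-0.01,0.05,-0.106],0.0255,2.5],
  [[-0.022,0.11,-0.106],0.0509,2.5],
  [[-0.034,0.17,-0.106],0.0796,2.5],
])

```text
t: 14.85
tcp_pos: [0.5306, 0.0859, 0.1445]
orientation: [[-0.106, 0.994, 0.001], [0.994, 0.106, -0.0], [-0.0, 0.001, -1.0]]
contact_force: [0.8, 0.6, -0.8]
opening: 0.0319
grasp_force: 25.0
```

Run:
```python
from h import *
go([.5915,.0875,.145],1.679)
```

```text
go [-0.49  6.07 -0.04] turn -0.002 t 14.85 tcp [0.5306 0.0859 0.1445] psi 1.6772 F [ 0.8  0.6 -0.8] open 0.0319 g 25.0
```

Converted, 6.1 cm / 50 = 0.122, 5.8 cm / 50 = 0.116.

>>> jog_arm([
  [[-0.004,0.05,0],0,2.5],
  [[-0.008,0.09,0],0,2.5],
  [[-0.01,0.116,0],0,2.5],
  [[-0.01,0.122,0],0,2.5],
  [[-0.01,0.122,0],0,2.5],
])

```text
t: 15.35
tcp_pos: [0.5904, 0.0874, 0.1434]
orientation: [[-0.108, 0.994, -0.001], [0.994, 0.108, -0.0], [0.0, -0.001, -1.0]]
contact_force: [0.5, 0.1, -0.6]
opening: 0.0321
grasp_force: 25.0
```

Run:
```python
from h import *
go([.5915,.0875,.0986],1.679)
```

```text
go [-0.01  0.11  4.48] turn -0.0 t 15.35 tcp [0.5904 0.0874 0.1434] psi 1.6788 F [ 0.5  0.1 -0.6] open 0.0321 g 25.0
```

Converted, 4.5 cm / 50 = 0.09, 4.3 cm / 50 = 0.086.

>>> jog_arm([
  [[0,0.002,0.03],0,2.5],
  [[0,0.002,0.056],0,2.5],
  [[0,0.002,0.076],0,2.5],
  [[0,0.002,0.086],0,2.5],
  [[0,0.002,0.09],0,2.5],
])

```text
t: 15.85
tcp_pos: [0.591, 0.0875, 0.0987]
orientation: [[-0.108, 0.994, -0.002], [0.994, 0.108, -0.0], [0.0, -0.002, -1.0]]
contact_force: [-6.2, -0.3, 14.0]
opening: 0.0321
grasp_force: 25.0
```

Converted, 0.05 cm / 50 = 0.001.

>>> jog_arm([
  [[0,0,0.001],0,2.5],
  [[0,0,0.001],0,2.5],
  [[0,0,0.001],0,2.5],
  [[0,0,0.001],0,2.5],
  [[0,0,0.001],0,2.5],
])

```text
t: 16.35
tcp_pos: [0.5916, 0.0875, 0.0987]
orientation: [[-0.108, 0.994, -0.0], [0.994, 0.108, -0.0], [-0.0, -0.0, -1.0]]
contact_force: [-4.4, -0.1, 5.1]
opening: 0.032
grasp_force: 25.0
```

Converted, -0.05 cm / 50 = -0.001.

>>> jog_arm([
  [[0,0,-0.001],0,2.5],
  [[0,0,-0.001],0,6.5],
  [[0,0,-0.001],0,6.5],
  [[0,0,-0.001],0,6.5],
  [[0,0,-0.001],0,6.5],
])

```text
t: 16.85
tcp_pos: [0.5918, 0.0875, 0.0986]
orientation: [[-0.108, 0.994, 0.0], [0.994, 0.108, -0.0], [-0.0, 0.0, -1.0]]
contact_force: [-0.1, -0.3, 1.0]
opening: 0.0593
grasp_force: 0.0
```

Converted, -17 cm / 50 = -0.34, -12 cm / 50 = -0.24.

>>> jog_arm([
  [[0,0,0],0,6.5],
  [[0,0,-0.06],0,6.5],
  [[0,0,-0.14],0,6.5],
  [[0,0,-0.24],0,6.5],
  [[0,0,-0.34],0,6.5],
])

```text
t: 17.35
tcp_pos: [0.5913, 0.0875, 0.2703]
orientation: [[-0.108, 0.994, -0.001], [0.994, 0.108, -0.0], [0.0, -0.001, -1.0]]
contact_force: [0.0, -0.4, -0.2]
opening: 0.0651
grasp_force: 0.0
```

Run:
```python
from h import *
go([.447,.247,.225],1.679)
s=read_state();im=capture("wrist")
seg(im,s,[.5915,.0875],.135,60)
```

```text
go [ 17.41 -12.62   4.54] turn -0.0 t 17.35 tcp [0.5913 0.0875 0.2703] psi 1.6788 F [ 0.  -0.4 -0.2] open 0.0651 g 0.0
disc px [320.9 227.2] D [0.5916 0.0876 0.135 ] dia mm 20.5 bolts 4 [16.6, 16.5, 17.3, 17.3] boltcentre [0.59163114 0.08700105 0.131     ] yaw mod90 0.10526827508542652
```

z is centred on P1. Last is x.

Converted, 17.4 cm / 50 = 0.348, -12.6 cm / 50 = -0.252.

>>> jog_arm([
  [[0.348,-0.252,0.09],0,6.5],
  [[0.348,-0.252,0.09],0,6.5],
  [[0.348,-0.252,0.09],0,6.5],
  [[0.348,-0.252,0.09],0,6.5],
  [[0.348,-0.252,0.09],0,6.5],
])

```text
t: 17.9
tcp_pos: [0.4443, 0.2492, 0.2228]
orientation: [[-0.111, 0.994, -0.002], [0.994, 0.111, 0.0], [0.0, -0.002, -1.0]]
contact_force: [0.9, 0.3, -0.4]
opening: 0.0649
grasp_force: 0.0
```

>>> jog_arm([
  [[0,0,0],0,6.5],
  [[0,0,0],0,6.5],
  [[0,0,0],0,6.5],
  [[0,0,0],0,6.5],
  [[0,0,0],0,6.5],
])

```text
t: 18.4
tcp_pos: [0.4485, 0.2462, 0.2238]
orientation: [[-0.106, 0.994, 0.0], [0.994, 0.106, -0.0], [-0.0, 0.0, -1.0]]
contact_force: [-0.1, 0.0, 0.0]
opening: 0.0652
grasp_force: 0.0
```

Run:
```python
from h import *
s=read_state();im=capture("wrist")
D,y,_=seg(im,s,[.447,.247],.084,60)
k=round((1.679-y)/(np.pi/2)); print(y+k*np.pi/2)
go([D[0],D[1],.047],y+k*np.pi/2)
cv2.imwrite("pics/w3.png",im)
```

```text
disc px [321.1 220.7] D [0.4487 0.2499 0.084 ] dia mm 20.4 bolts 4 [16.5, 16.7, 17.3, 17.4] boltcentre [0.44873431 0.24941729 0.08      ] yaw mod90 -0.11170167522384218
1.4590946515710543
go [ 0.36  0.08 17.67] turn 0.218 t 18.45 tcp [0.4483 0.2463 0.2237] psi 1.6774 F [-0.6  0.4  0. ] open 0.0645 g 0.0
```

View pics/w3.png

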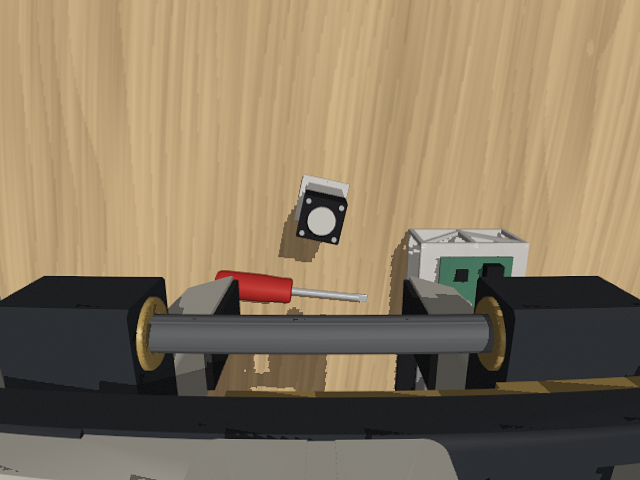

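The wrist view shows x's disc at (321,221), turned by about 0.22 rad relative to the tool. The base is at the lower right (from 405,230) and clears the fingers, and the body stays above its 68 mm top.

Converted, 17.7 cm / 50 = 0.354, 6.5 cm / 50 = 0.13, 0.218 rad / 1.5708 = 0.1388.

>>> jog_arm([
  [[0.007,0.0014,0.05],0.07,6.5],
  [[0.007,0.0014,0.13],0.1388,6.5],
  [[0.007,0.0014,0.23],0.1388,6.5],
  [[0.007,0.0014,0.31],0.1388,6.5],
  [[0.007,0.0014,0.354],0.1388,6.5],
])

```text
t: 18.95
tcp_pos: [0.4466, 0.2495, 0.0436]
orientation: [[0.11, 0.994, -0.004], [0.994, -0.11, -0.002], [-0.002, -0.004, -1.0]]
contact_force: [-0.1, 0.4, 0.3]
opening: 0.0648
grasp_force: 0.0
```

>>> jog_arm([
  [[0,0,0],0,5],
  [[0,0,0],0,2.5],
  [[0,0,0],0,2.5],
  [[0,0,0],0,2.5],
  [[0,0,0],0,2.5],
])

```text
t: 19.45
tcp_pos: [0.4488, 0.2508, 0.048]
orientation: [[0.11, 0.994, 0.003], [0.994, -0.11, 0.001], [0.001, 0.002, -1.0]]
contact_force: [0.2, -1.2, 6.0]
opening: 0.0317
grasp_force: 25.0
```

>>> jog_arm([
  [[0,0,0],0,2.5],
  [[0,0,0],0,2.5],
  [[0,0,0],0,2.5],
  [[0,0,0],0,2.5],
  [[0,0,0],0,2.5],
])

```text
t: 19.95
tcp_pos: [0.4489, 0.2508, 0.048]
orientation: [[0.11, 0.994, 0.002], [0.994, -0.11, 0.001], [0.001, 0.002, -1.0]]
contact_force: [0.5, 0.0, 6.5]
opening: 0.0317
grasp_force: 25.0
```

Run:
```python
from h import *
go([.45,-.09,.1],1.679)
go([.611,-.0913,.2],1.679)
```

```text
go [-33.85   3.86  -5.22] turn -0.218 t 19.95 tcp [0.4489 0.2508 0.048 ] psi 1.4608 F [0.5 0.  6.5] open 0.0317 g 25.0
go [-32.21  19.91 -15.19] turn -0.218 t 19.95 tcp [0.4489 0.2508 0.048 ] psi 1.4608 F [0.5 0.  6.5] open 0.0317 g 25.0
```

Converted, -11.5 cm / 50 = -0.23, -7.5 cm / 50 = -0.15, -0.21 rad / 1.5708 = -0.1337.

>>> jog_arm([
  [[0,0,-0.04],0,2.5],
  [[-0.01,0,-0.1],0,2.5],
  [[-0.07,0.008,-0.14],-0.0446,2.5],
  [[-0.15,0.018,-0.14],-0.0891,2.5],
  [[-0.23,0.026,-0.14],-0.1337,2.5],
])

```text
t: 20.45
tcp_pos: [0.4486, 0.1339, 0.1177]
orientation: [[-0.104, 0.995, 0.002], [0.995, 0.104, 0.0], [-0.0, 0.002, -1.0]]
contact_force: [0.7, -0.8, -0.2]
opening: 0.0321
grasp_force: 25.0
```

Run:
```python
from h import *
go([.46,-.05,.118],1.679)
```

```text
go [-18.41  -0.79  -0.02] turn -0.004 t 20.45 tcp [0.4486 0.1339 0.1177] psi 1.6753 F [ 0.7 -0.8 -0.2] open 0.0321 g 25.0
```

Converted, -19.5 cm / 50 = -0.39, -16 cm / 50 = -0.32, -0.004 rad / 1.5708 = -0.0025.

>>> jog_arm([
  [[-0.08,-0.004,0],-0.0025,2.5],
  [[-0.16,-0.008,0],-0.0025,2.5],
  [[-0.24,-0.01,0],-0.0025,2.5],
  [[-0.32,-0.012,0],-0.0025,2.5],
  [[-0.39,-0.012,0],-0.0025,2.5],
])

```text
t: 20.95
tcp_pos: [0.4617, -0.0618, 0.1171]
orientation: [[-0.103, 0.995, 0.001], [0.995, 0.103, -0.0], [-0.0, 0.001, -1.0]]
contact_force: [0.1, -0.0, -0.8]
opening: 0.0317
grasp_force: 25.0
```

Run:
```python
from h import *
go([.611,-.0903,.1],1.679)
```

```text
go [-4.38 14.56  1.72] turn -0.005 t 20.95 tcp [ 0.4617 -0.0618  0.1171] psi 1.6743 F [ 0.1 -0.  -0.8] open 0.0317 g 25.0
```

Converted, 14.5 cm / 50 = 0.29, 13 cm / 50 = 0.26.

>>> jog_arm([
  [[-0.05,0.04,0],0,2.5],
  [[-0.084,0.11,0],0,2.5],
  [[-0.088,0.19,0],0,2.5],
  [[-0.088,0.26,0],0,2.5],
  [[-0.088,0.29,0],0,2.5],
])

```text
t: 21.45
tcp_pos: [0.6131, -0.0886, 0.1167]
orientation: [[-0.104, 0.995, 0.002], [0.995, 0.104, -0.0], [-0.0, 0.002, -1.0]]
contact_force: [-0.4, 0.3, -0.7]
opening: 0.0324
grasp_force: 25.0
```

>>> jog_arm([
  [[0,0,0],0,2.5],
  [[0,0,0],0,2.5],
  [[0,0,0],0,2.5],
  [[0,0,0],0,2.5],
  [[0,0,0],0,2.5],
])

```text
t: 21.95
tcp_pos: [0.6101, -0.0887, 0.1171]
orientation: [[-0.104, 0.995, 0.0], [0.995, 0.104, -0.0], [-0.0, 0.0, -1.0]]
contact_force: [0.0, 0.3, -1.3]
opening: 0.0318
grasp_force: 25.0
```

Run:
```python
from h import *
go([.611,-.0903,.0553],1.679)
```

```text
go [-0.17  0.07  6.18] turn -0.004 t 21.95 tcp [ 0.6101 -0.0887  0.1171] psi 1.6745 F [ 0.   0.3 -1.3] open 0.0318 g 25.0
```

Converted, 6.15 cm / 50 = 0.123, 0.07 cm / 50 = 0.0014, -0.004 rad / 1.5708 = -0.0025.

>>> jog_arm([
  [[-0.003,0.0014,0.04],-0.0025,2.5],
  [[-0.003,0.0014,0.08],-0.0025,2.5],
  [[-0.003,0.0014,0.11],-0.0025,2.5],
  [[-0.003,0.0014,0.12],-0.0025,2.5],
  [[-0.003,0.0014,0.123],-0.0025,2.5],
])

```text
t: 22.45
tcp_pos: [0.6113, -0.0901, 0.0553]
orientation: [[-0.108, 0.994, -0.0], [0.994, 0.108, -0.0], [-0.0, -0.0, -1.0]]
contact_force: [1.1, -0.8, -0.6]
opening: 0.032
grasp_force: 25.0
```

Converted, 0.05 cm / 50 = 0.001.

>>> jog_arm([
  [[0,0,0.001],0,2.5],
  [[0,0,0.001],0,2.5],
  [[0,0,0.001],0,2.5],
  [[0,0,0.001],0,2.5],
  [[0,0,0.001],0,2.5],
])

```text
t: 22.95
tcp_pos: [0.6116, -0.09, 0.0551]
orientation: [[-0.108, 0.994, 0.001], [0.994, 0.108, -0.0], [-0.0, 0.0, -1.0]]
contact_force: [1.3, 0.1, 0.5]
opening: 0.0317
grasp_force: 25.0
```

Contact is just starting. I'll release and rise.

Converted, -0.05 cm / 50 = -0.001, 0.03 cm / 50 = 0.0006.

>>> jog_arm([
  [[0,-0.001,0.0006],0,2.5],
  [[0,-0.001,0.0006],0,6.5],
  [[0,-0.001,0.0006],0,6.5],
  [[0,-0.001,0.0006],0,6.5],
  [[0,-0.001,0.0006],0,6.5],
])

```text
t: 23.45
tcp_pos: [0.6109, -0.0901, 0.0543]
orientation: [[-0.108, 0.994, -0.0], [0.994, 0.108, -0.0], [-0.0, -0.0, -1.0]]
contact_force: [-1.0, -0.4, -0.1]
opening: 0.0596
grasp_force: 0.0
```

Converted, -17 cm / 50 = -0.34, -12 cm / 50 = -0.24.

>>> jog_arm([
  [[0,0,0],0,6.5],
  [[0,0,-0.06],0,6.5],
  [[0,0,-0.14],0,6.5],
  [[0,0,-0.24],0,6.5],
  [[0,0,-0.34],0,6.5],
])

```text
t: 23.95
tcp_pos: [0.6105, -0.0899, 0.226]
orientation: [[-0.108, 0.994, -0.001], [0.994, 0.108, 0.0], [0.0, -0.001, -1.0]]
contact_force: [1.6, 0.4, -0.0]
opening: 0.0652
grasp_force: 0.0
```

Run:
```python
from h import *
go([.45,-.1,.28],1.679)
s=read_state();im=capture("wrist")
seg(im,s,[.611,-.0913],.091)
```

```text
go [  0.73 -16.07  -5.39] turn -0.0 t 23.95 tcp [ 0.6105 -0.0899  0.226 ] psi 1.6788 F [ 1.6  0.4 -0. ] open 0.0652 g 0.0
disc px [322.4 228.9] D [ 0.612  -0.0909  0.091 ] dia mm 20.5 bolts 4 [16.7, 16.6, 17.3, 17.3] boltcentre [ 0.61201913 -0.09132522  0.087     ] yaw mod90 0.1078908279249504
```

>>> jog_arm([
  [[0,-0.08,-0.06],0,6.5],
  [[0,-0.16,-0.1],0,6.5],
  [[0,-0.24,-0.1],0,6.5],
  [[0,-0.32,-0.1],0,6.5],
  [[0,-0.32,-0.1],0,6.5],
])

```text
t: 24.5
tcp_pos: [0.4478, -0.107, 0.2746]
orientation: [[-0.107, 0.994, -0.002], [0.994, 0.107, 0.0], [0.0, -0.002, -1.0]]
contact_force: [0.1, 0.7, -0.0]
opening: 0.0651
grasp_force: 0.0
```

Run:
```python
from h import *
cv2.imwrite("pics/f.png",capture("scene"));go([.45,-.1,.28])
```

```text
go [ 0.73  0.06 -0.51] turn 0 t 24.55 tcp [ 0.4502 -0.1073  0.2749] psi 1.6774 F [ 0.4 -0.1  0.5] open 0.0654 g 0.0
```

View pics/f.png

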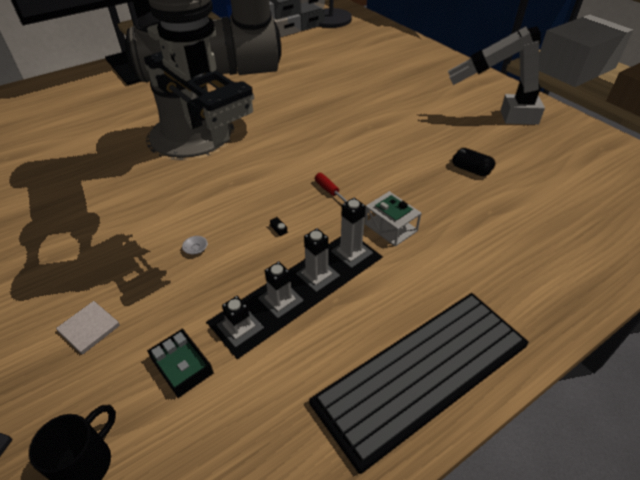

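All four stand upright on their pads, with discs at (354,204), (316,236), (277,271) and (236,305). They run from tallest by the truss base to shortest at the far end, and the gripper is clear.

```bash
python3 -c "
from bench import *
print(job_done())"
```

```text
the job is handed in; nothing more can be done
None
```

The job is handed in: all four segments stand upright on the pads in height order, z (tallest) next to the truss base, then y, x and w; each measured within about 1 mm of its pad centre, none fell, and it took about 25 s of the 99 s allowed.

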